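# Set the laminator for medium pouches and switch it on

### The arm

A 7-joint arm with a two-finger parallel gripper is mounted at the origin on the work surface; the furniture and walls round the work are solid. World frame = base frame: x ahead of the robot, y to its left, z up, the work surface at z = 0. Lengths are in m, angles in rad, forces in N, time in s.
With the tool pointing down it reaches from about 0.425 to 0.825 m from the base axis. Payload 3.6 kg.
Tool frame: the origin (TCP) lies at the very end of the fingers, on their centre line; the grasp point (between the pads) lies 19 mm behind it; z points along the fingers, y is the line along which they close (so a half turn about z gives the same grasp; the last joint's range is limited). The gripper opens to 85 mm and grips with 20 to 120 N. Pads are 22 mm wide; open, the fingers measure 114 mm over their backs; the gripper's body (76 mm by 85 mm) begins 54 mm behind the grasp point. The pads swing forward as they close: fully open they stand 13 mm farther back than shut.
Start: joints at [-1.317, 0.615, -0.013, 1.423, 0.008, 1.103, -0.04], TCP at [0.179, 0.625, 0.231] pointing down, gripper open.
Joint ranges: [-3.12, 3.12], [-0.3, 2.06], [-1.34, 1.32], [0.26, 2.42], [-1.36, 4.5], [0.01, 1.98], [-2.84, 2.84]. Speed limits (rad/s): [2.79, 2.79, 3.14, 3.14, 3.14, 3.14, 3.14].

### API

Orientations are given as a 3x3 rotation matrix whose columns are the frame's x, y, z axes.
In Python, from bench import readout, eyes, env gives the robot as it stands.
- The arm moves only by the shell command python3 -m creep 'ROWS' [OPENING] [FORCE]. ROWS is JSON, one flat list of numbers, 6 for each row, row after row: the shift along the tool's x, y, z scaled (see below), then the turn, a rotation vector about the tool's x, y, z scaled (see below). A call has 1 to 20 rows; each row shifts and turns the commanded pose from where the row before left it, along the tool's axes as they then stand; what a row does not reach is not made up. The controller multiplies each number of a shift by 100 mm and each number of a turn by pi/2 rad. A row lasts 1/12 s, in which the tool goes at most 41.7 mm and 7.16 degrees, less where a joint would pass 70% of its speed; a pose out of reach is approached as far as the arm can. A call with a number of a shift or a turn outside -1 to 1 is refused whole. A call with a gripper value outside its range is refused whole. OPENING is the closure, from -1 (fully open) to 1 (shut), set as the call begins (- or left out, the last holds). The fingers move at their own pace and stop on an object; FORCE is the grip in N (left out, the last holds). Time passes only in rows, so rows that do not move let the fingers close. It gives the time, the measured TCP pose, the force, the opening and the grip force at its end, in the units of the state.
- readout.state(): the state, without advancing time (a new reading comes with each control period).
- eyes.read_camera(name): name is "scene" or "top"; returns the picture (384x512x3 uint8, red, green, blue); there is no depth.
- eyes.get_calibration(name): a dict with "fx", "fy", "cx", "cy" (pixels), "k1" (the pictures are not rectified: a ray, as slopes to the right and down, at radius r is drawn at 1 + k1 r^2 times it, then the intrinsics apply), "R" (3x3) and "t" (3): a world point X has camera coordinates R X + t. Camera axes: x right, y down, z forward; pixel columns grow to the right and rows downward; lengths in m; the calibration is good to about 2 mm. A picture is of the moment at which its call begins. get_calibration takes no time and is no camera call.
- env.hand_in(): hands the job in; it is judged then, once.
The state is a dict: "time": time; "joints": joint angles; "joint_vel": joint speeds; "effort": joint torques, N m; "tool_pos": TCP position; "orientation": TCP orientation; "contact_force": force on the tool from outside, world axes, zero at the start; "torque": the same for the moment, N m; "gripper_width": finger opening in m; "grasp_force": force on a finger pad.
Only numpy, scipy, OpenCV 4.12 (cv2) and the standard library are available. Lean on these libraries where they do the work, as an engineer would, in place of code of your own. Each camera call takes 0.05 s, during which the arm holds its last target. There are 200 camera calls.

### The job

Get the laminator ready for medium pouches: with a fingertip on its knurled wheel, roll the wheel until the yellow mark with two dots has clicked in at the white pointer, and only then push the power rocker on, its green-dotted far end down. Touch lightly and grip or lift nothing; the wheel must stay on yellow and the things standing round the laminator must stay where they are.

Things in the scene. Friction and masses are not known exactly. Their poses are not given: they have to be found in the camera images.
- laminator: Compact desktop laminator, off-white cover on a dark base, fixed to the worktop: 116 mm deep (its x), 260 long (its y), 66 high. Origin: centre of its underside. Its x points from front to back (away from the user), y to its left end, z up. A dark feed table 26 mm high sticks out 38 mm in front. The controls stand on a grey panel in the flat top, left half.
- wheel_top (a point): Crown (highest point, middle of the width) of the setting wheel, at [-2, 80, 76] mm in the laminator's frame; does not turn. The wheel is a black rubber-tyred disc on edge, radius 30 mm, 32 wide, axle along the laminator's y. Its top 10 mm stands above the cover, between dark cheeks 36 mm apart that end 5 mm below the crown. The left 20 mm of its width is knurled.
- wheel_pointer (a point): White triangular pointer on the right cheek beside the wheel, 5 mm below the crown, level with it in x; does not move. It points at the wheel's right 12 mm, a band of coloured patches: blue without dots (cold), green with one dot (thin), yellow with two (medium), red with three (thick). The patch at the crown beside the pointer is the setting.
- wheel (a joint): Wheel angle, rad; grows as the crown moves along the laminator's +x (away from its front). Clicks: 0 blue, 0.56 green, 1.12 yellow, 1.68 red, stops just beyond; starts on blue or green. A finger pressed on the crown and drawn along x takes it along, 30 mm per rad; let go, it drops into the nearest click. A click resists with up to 2.5 N at the rim.
- wheel_axle (a point): The wheel's axle at rest, 30 mm under the crown, inside the laminator. It is sprung downward: it starts to give at about 2 N and gives 1 mm more per 2.5 N, 4 mm at most (12 N), then it is rigid. Pressing the crown down 2 to 3 mm (7 to 9 N) grips well enough to roll the wheel.
- rocker_far_end (a point): Where to press the power rocker: top of its far end, with the green dot, when off; at [14, 8, 77.5] mm in the laminator's frame; does not move. The black rocker is 41 mm long (laminator's x), 20 wide, in a frame 3 mm high, and pivots 16 mm in front of this point. Off, this end stands proud; on, it is some 6 mm lower. It snaps over past half way, under about 5 N.
- rocker (a joint): Angle of the power rocker, rad: 0 off (far end up), 0.4 on (far end down). It stays in either and starts off.
- clip: Blue binder clip, 25 x 25 x 37 mm, beside the laminator's left end. Origin: centre of its underside. Leave it.
- eraser: Blue and white eraser, 46 x 22 x 13 mm, in front of the laminator. Origin: centre of its underside. Leave it.
- tape_measure: Yellow tape measure with dark trim, 40 x 69 x 58 mm, standing on edge behind the laminator. Origin: centre of its underside. Leave it.

How it is judged:
On the way, in this order (a step that is already met when the one before it is completed fails the run):
1. the wheel rests clicked in on yellow (medium) while the power is still off (value of joint wheel between 0.98 and 1.26 rad and value of joint rocker below 0.1 rad and contact force between the fingers and wheel below 0.2 N), for 0.2 s.
2. the power rocker is pushed on (value of joint rocker above 0.34 rad), for 0.2 s.
At the end, for the whole second after the job is handed in: The wheel rests within 0.14 rad of its yellow click (joint value 1.12), the power rocker is on (joint above 0.34), and tape measure, clip and eraser are within 15 mm of where they stood (value of joint wheel between 0.98 and 1.26 rad and value of joint rocker above 0.34 rad and distance of each of clip, eraser, tape_measure from where it was at the start of the episode below 0.015 m); the robot touches nothing.
It fails at once if the power came on while the wheel was not on yellow (value of joint rocker above 0.3 rad and not (value of joint wheel between 0.95 and 1.33 rad)).
It fails at once if the wheel was pinched or pressed with more than 30 N (contact force between the fingers and wheel above 30 N).
It fails at once if the laminator was gripped, pressed or pushed with more than 45 N (contact force between the fingers and laminator above 45 N).
It fails at once if a thing beside the laminator was shoved, tipped or lifted (distance of any of clip, eraser, tape_measure from where it was at the start of the episode above 0.03 m).
It also fails if it takes over 42 s, if anything falls off the work surface, if the arm or the gripper's body presses on something with over 40 N, if the wrist force passes 120 N, or if a joint passes its speed limit or range.

## Working session

There is one attempt and no reset: what is moved stays moved. The work goes in short steps, Python scripts to look and compute and a shell command to move; the robot and the scene stay as the last step left them, time stands still between calls to the robot, and variables do not carry over. Pictures are saved under pics/ and viewed, at most 10 in all, crops included, and the job is handed in when it is done.

```bash
mkdir -p pics; ls; python3 - <<'E'
from bench import readout, eyes, env
import cv2,numpy as np
for n in("scene","top"):
    im=eyes.read_camera(n); cv2.imwrite(f"pics/{n}0.png",im[:,:,::-1]); c=eyes.get_calibration(n)
    print(n,{k:np.round(v,4).tolist() for k,v in c.items()})
s=readout.state(); print(s)
E
```

```text
pics
scene {'fx': 408.7714, 'fy': 408.7714, 'cx': 257.9678, 'cy': 195.1958, 'k1': -0.0684, 'R': [[0.7053, -0.7089, -0.0107], [-0.452, -0.438, -0.7771], [0.5462, 0.5529, -0.6293]], 't': [-0.4758, 0.1132, 0.8731]}
top {'fx': 475.4585, 'fy': 475.4585, 'cx': 248.1136, 'cy': 186.3537, 'k1': -0.1063, 'R': [[0.0136, -0.9997, -0.021], [-0.984, -0.0096, -0.178], [0.1778, 0.023, -0.9838]], 't': [-0.2946, 0.3986, 0.8779]}
{'time': 0.1, 'joints': array([-1.31755528,  0.61581021, -0.01264887,  1.42478193,  0.00808174,
        1.10338969, -0.04038601]), 'joint_vel': array([-0.00090287, -0.00227306,  0.00134058, -0.00307317, -0.00063527,
        0.00147843, -0.00010705]), 'effort': array([ 1.48735857e-03, -4.70384252e+01,  2.60320846e-01, -1.71571022e+01,
        1.00445846e-02,  5.83553381e-03, -2.07273951e-05]), 'tool_pos': array([0.17924263, 0.62406569, 0.23024752]), 'orientation': array([[-9.61154013e-01,  2.76011846e-01, -6.50961443e-04],
       [ 2.76012613e-01,  9.61151385e-01, -2.24766254e-03],
       [ 5.29100668e-06, -2.34002344e-03, -9.99997262e-01]]), 'contact_force': array([-0.53269419, -0.77250651, -0.44409531]), 'torque': array([0.00396195, 0.01620819, 0.00671749]), 'grasp_force': 0.0, 'gripper_width': 0.08552143825731928}
```

View pics/scene0.png

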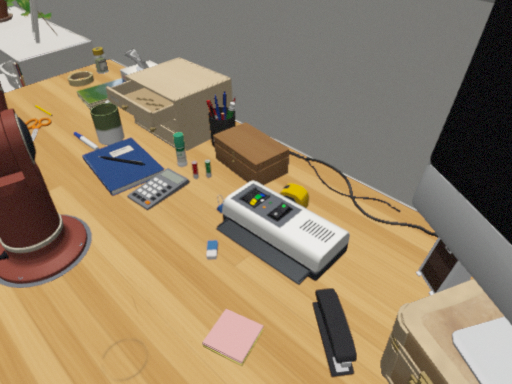

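View pics/top0.png

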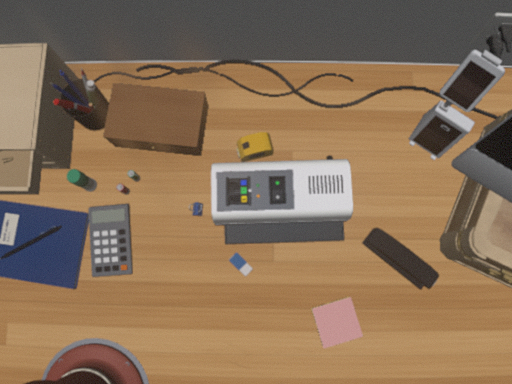

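The laminator is near (282,192) in the top picture, with its wheel near (240,190) and rocker near (278,190). The eraser is at (241,264), the clip at (197,209) and the tape measure at (255,145). Next I'll enlarge both views.

```bash
cat > h.py <<'E'
import numpy as np,cv2
from bench import readout,eyes
def cal(n):
    c=eyes.get_calibration(n); return c,np.array(c["R"]),np.array(c["t"])
def ray(n,u,v):
    c,R,t=cal(n); d=np.array([(u-c["cx"])/c["fx"],(v-c["cy"])/c["fy"]]); p=d.copy()
    for _ in range(20): p=d/(1+c["k1"]*(p@p))
    return -R.T@t, R.T@np.array([p[0],p[1],1])
def onz(n,u,v,z):
    o,d=ray(n,u,v); return o+d*(z-o[2])/d[2]
def proj(n,X):
    c,R,t=cal(n); q=R@np.array(X)+t; p=q[:2]/q[2]; p=p*(1+c["k1"]*(p@p))
    return np.array([c["fx"]*p[0]+c["cx"],c["fy"]*p[1]+c["cy"]])
E
python3 - <<'E'
from h import *
a=cv2.imread("pics/top0.png")[150:250,190:360]; b=cv2.imread("pics/scene0.png")[175:280,210:355]
a=cv2.resize(a,(680,400),interpolation=cv2.INTER_CUBIC); cv2.imwrite("pics/a.png",a)
cv2.imwrite("pics/b.png",cv2.resize(b,None,fx=4,fy=4,interpolation=cv2.INTER_CUBIC))
for p in [(212,163),(350,161),(352,221),(212,221)]: print(onz("top",*p,.066).round(4))
E
```

```text
[ 0.4396 -0.2228  0.066 ]
[ 0.4458 -0.4799  0.066 ]
[ 0.3337 -0.4809  0.066 ]
[ 0.3311 -0.2257  0.066 ]
```

View pics/a.png

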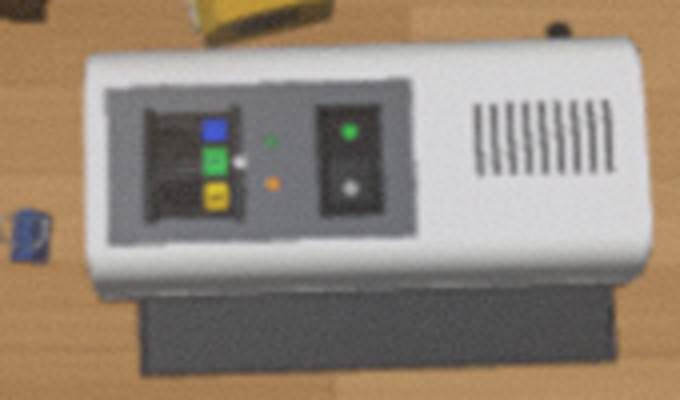

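View pics/b.png

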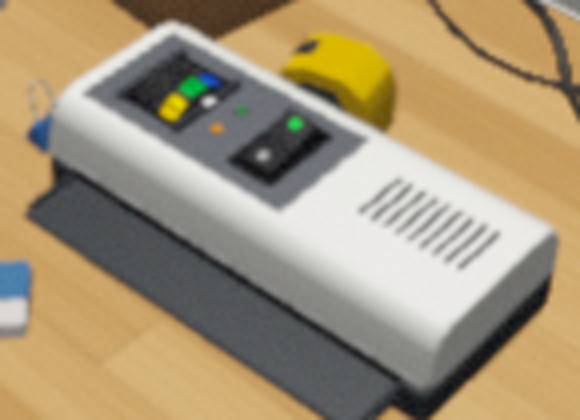

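Pointer is beside the green patch, so the setting is green (0.56); the wheel needs +0.56 rad, which is about 17 mm along +x. In the crop, the pointer is at (239,161), the rocker's green dot at (349,131) and its white dot at (350,188).

```bash
cat >> h.py <<'E'
def tri(a,b):
    o1,d1=ray("top",*a); o2,d2=ray("scene",*b)
    A=np.stack([d1,-d2],1); s=np.linalg.lstsq(A,o2-o1,rcond=None)[0]
    p,q=o1+s[0]*d1,o2+s[1]*d2; return (p+q)/2,np.linalg.norm(p-q)
def cen(im,m,x0,x1,y0,y1):
    M=np.zeros(m.shape,np.uint8); M[y0:y1,x0:x1]=m[y0:y1,x0:x1]
    n,l,s,c=cv2.connectedComponentsWithStats(M); i=1+np.argmax(s[1:,4]); return c[i],s[i,4]
E
python3 - <<'E'
from h import *
T=cv2.imread("pics/top0.png");S=cv2.imread("pics/scene0.png")
def green(im):
    h=cv2.cvtColor(im,cv2.COLOR_BGR2HSV); return ((abs(h[...,0].astype(int)-60)<15)&(h[...,1]>120)&(h[...,2]>90)).astype(np.uint8)
def white(im):
    h=cv2.cvtColor(im,cv2.COLOR_BGR2HSV); return ((h[...,1]<50)&(h[...,2]>140)).astype(np.uint8)
ta=dict(rg=(green,270,285,175,190,275,292,200,212),rw=(white,270,285,190,202,268,282,206,220),ptr=(white,246,254,186,194,257,267,196,205),gp=(green,238,249,186,194,252,264,190,202))
for k,v in ta.items():
    a,na=cen(T,v[0](T),*v[1:5]); b,nb=cen(S,v[0](S),*v[5:]); p,e=tri(a,b); z={'rg':.0775,'rw':.073,'ptr':.071,'gp':.076}[k]
    print(k,a.round(1),na,b.round(1),nb,p.round(4),round(e,4),onz("top",*a,z).round(4),onz("scene",*b,z).round(4))
f=lambda u,v:(190-.5+(u+.5)/4,150-.5+(v+.5)/4)
for nm,pts,z in(("feed",[(143,376),(615,360)],.026),("panel far",[(107,89),(411,80)],.067),("panel near",[(107,243),(414,235)],.067)):
    A,B=[onz("top",*f(*p),z) for p in pts]; d=A-B; print(nm,A.round(4),B.round(4),"yaw deg",np.degrees(np.arctan2(-d[0],d[1])).round(2),np.linalg.norm(d).round(4))
E
```

```text
rg [276.9 182.3] 9 [283.5 205.5] 12 [ 0.4031 -0.3444  0.0772] 0.0032 [ 0.4018 -0.3433  0.0775] [ 0.4043 -0.3455  0.0775]
rw [277.2 196.6] 5 [275.3 213.3] 3 [ 0.3776 -0.3451  0.0721] 0.003 [ 0.3763 -0.3441  0.073 ] [ 0.3781 -0.3466  0.073 ]
ptr [249.8 190. ] 10 [261.9 199.9] 8 [ 0.3892 -0.295   0.0723] 0.0028 [ 0.3883 -0.294   0.071 ] [ 0.3916 -0.2946  0.071 ]
gp [243.4 190.1] 37 [257.7 196.3] 23 [ 0.3882 -0.2834  0.0762] 0.0026 [ 0.3872 -0.2826  0.076 ] [ 0.3895 -0.2839  0.076 ]
feed [ 0.2926 -0.2482  0.026 ] [ 0.3024 -0.4716  0.026 ] yaw deg 2.53 0.2236
panel far [ 0.4225 -0.2315  0.067 ] [ 0.4281 -0.3723  0.067 ] yaw deg 2.26 0.1409
panel near [ 0.3506 -0.2333  0.067 ] [ 0.3557 -0.3735  0.067 ] yaw deg 2.12 0.1403
```

```bash
cat >> h.py <<'E'
def to(*W):
    s=readout.state(); R=np.array(s["orientation"]); p=np.array(s["tool_pos"]); print("t",s["time"],p.round(4),"F",np.round(s["contact_force"],2),"yaw x",np.degrees(np.arctan2(R[1,0],R[0,0])).round(2),"tilt",R[:,2].round(4),"w",round(s["gripper_width"],4))
    for w in W: d=R.T@(np.array(w)-p)/.1; print("units",d.round(3),"rows>=",round(np.linalg.norm(d)/.417,1)); p=np.array(w)
E
python3 - <<'E'
from h import *
to((.5,.32,.32),(.5,-.1,.32),(.379,-.274,.13))
E
```

```text
t 0.1 [0.1792 0.6241 0.2302] F [-0.53 -0.77 -0.44] yaw x 163.98 tilt [-7.0e-04 -2.2e-03 -1.0e+00] w 0.0855
units [-3.922 -2.039 -0.893] rows>= 10.8
units [-1.159 -4.037  0.009] rows>= 10.1
units [ 0.683 -2.002  1.905] rows>= 6.8
```

```bash
python3 -m creep '[-0.327,-0.17,-0.075,0,0,0,-0.327,-0.17,-0.075,0,0,0,-0.327,-0.17,-0.075,0,0,0,-0.327,-0.17,-0.075,0,0,0,-0.327,-0.17,-0.075,0,0,0,-0.327,-0.17,-0.075,0,0,0,-0.327,-0.17,-0.075,0,0,0,-0.327,-0.17,-0.075,0,0,0,-0.327,-0.17,-0.075,0,0,0,-0.327,-0.17,-0.075,0,0,0,-0.327,-0.17,-0.075,0,0,0,-0.327,-0.17,-0.075,0,0,0]' 1 20
python3 -m creep '[-0.105,-0.367,0,0,0,-0.05,-0.105,-0.367,0,0,0,0,-0.105,-0.367,0,0,0,0,-0.105,-0.367,0,0,0,0,-0.105,-0.367,0,0,0,0,-0.105,-0.367,0,0,0,0,-0.105,-0.367,0,0,0,0,-0.105,-0.367,0,0,0,0,-0.105,-0.367,0,0,0,0,-0.105,-0.367,0,0,0,0,0,0,0,0,0,-0.07,0,0,0,0,0,-0.07,0,0,0,0,0,0]'
python3 -c "
from h import *
to((.379,-.274,.13))"
```

```text
time: 1.1
tool_pos: [0.5011, 0.3187, 0.3213]
orientation: [[-0.961, 0.276, -0.001], [0.276, 0.961, -0.001], [0.001, -0.001, -1.0]]
contact_force: [0.7, 1.2, 1.3]
gripper_width: 0.0
grasp_force: 0.0
time: 2.18
tool_pos: [0.5264, -0.0613, 0.3208]
orientation: [[-1.0, -0.018, -0.001], [-0.018, 1.0, 0.0], [0.001, 0.0, -1.0]]
contact_force: [-0.1, 1.0, -0.1]
gripper_width: -0.0001
grasp_force: 0.0
t 2.1833 [ 0.5264 -0.0613  0.3208] F [-0.08  0.96 -0.14] yaw x -178.94 tilt [-1.3e-03  3.0e-04 -1.0e+00] w -0.0001
units [ 1.511 -2.1    1.909] rows>= 7.7
```

```bash
python3 -m creep '[0.19,-0.263,0.239,0,0,-0.014,0.19,-0.263,0.239,0,0,0,0.19,-0.263,0.239,0,0,0,0.19,-0.263,0.239,0,0,0,0.19,-0.263,0.239,0,0,0,0.19,-0.263,0.239,0,0,0,0.19,-0.263,0.239,0,0,0,0.19,-0.263,0.239,0,0,0,0,0,0,0,0,0,0,0,0,0,0,0]'
python3 - <<'E'
from h import *
a=eyes.read_camera("top")[140:240,190:310,::-1]; b=eyes.read_camera("scene")[140:240,200:320,::-1]
im=cv2.resize(np.hstack([a,b]),None,fx=3.3,fy=3.3,interpolation=cv2.INTER_CUBIC); cv2.imwrite("pics/c.png",im); print(im.shape)
to((.378,-.271,.08)); print(proj("top",readout.state()["tool_pos"]),proj("scene",readout.state()["tool_pos"]))
E
```

```text
time: 3.02
tool_pos: [0.3808, -0.2773, 0.1288]
orientation: [[-0.999, -0.034, -0.004], [-0.034, 0.999, 0.001], [0.004, 0.002, -1.0]]
contact_force: [-0.7, -0.1, -0.0]
gripper_width: -0.0001
grasp_force: 0.0
(330, 792, 3)
t 3.1167 [ 0.384  -0.2756  0.1303] F [ 1.46 -0.09  0.96] yaw x -177.66 tilt [ 8.e-04  4.e-04 -1.e+00] w -0.0
units [0.058 0.048 0.503] rows>= 1.2
[238.34104759 186.47578778] [252.63260807 175.48566014]
```

View pics/c.png

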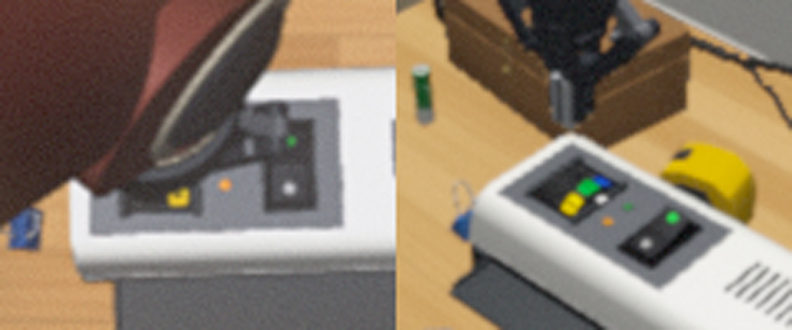

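The picture shows the closed fingertip at about (251,176) in the scene view, matching the projected TCP of (253,175). The pointer still shows green. Next I'll descend.

```bash
python3 -m creep '[0.029,0.024,0.15,0,0,0,0.029,0.024,0.15,0,0,0,0,0,0.15,0,0,0,0,0,0,0,0,0,0,0,0,0,0,0,0,0,0,0,0,0,0,0,0,0,0,0]'
python3 -c "
from h import *
to((.378,-.271,.078))"
```

```text
time: 3.7
tool_pos: [0.3782, -0.2719, 0.0863]
orientation: [[-0.999, -0.042, 0.002], [-0.042, 0.999, -0.001], [-0.002, -0.001, -1.0]]
contact_force: [-0.1, 0.4, -0.0]
gripper_width: 0.0
grasp_force: 0.0
t 3.7 [ 0.3782 -0.2719  0.0863] F [-0.14  0.41 -0.  ] yaw x -177.61 tilt [ 0.0024 -0.0014 -1.    ] w 0.0
units [0.002 0.01  0.083] rows>= 0.2
```

```bash
python3 -m creep '[0,0,0.04,0,0,0,0,0,0.04,0,0,0,0,0,0.02,0,0,0,0,0,0.01,0,0,0,0,0,0,0,0,0,0,0,0,0,0,0,0,0,0,0,0,0]'
python3 -m creep '[0,0,0.01,0,0,0,0,0,0.005,0,0,0,0,0,0,0,0,0,0,0,0,0,0,0,0,0,0,0,0,0]'
```

```text
time: 4.28
tool_pos: [0.377, -0.272, 0.0744]
orientation: [[-0.999, -0.041, 0.0], [-0.041, 0.999, -0.0], [-0.0, -0.0, -1.0]]
contact_force: [-0.5, 1.1, 5.0]
gripper_width: 0.0001
grasp_force: 2.3
time: 4.7
tool_pos: [0.3771, -0.272, 0.0731]
orientation: [[-0.999, -0.041, 0.001], [-0.041, 0.999, -0.0], [-0.001, -0.0, -1.0]]
contact_force: [-0.4, 0.1, 7.6]
gripper_width: -0.0
grasp_force: 3.8
```

```bash
python3 -m creep '[0,0,0.004,0,0,0,-0.015,0,0,0,0,0,-0.015,0,0,0,0,0,-0.015,0,0,0,0,0,-0.015,0,0,0,0,0,-0.015,0,0,0,0,0,-0.015,0,0,0,0,0]'
python3 -m creep '[-0.015,0,0,0,0,0,-0.015,0,0,0,0,0,-0.015,0,0,0,0,0,-0.015,0,0,0,0,0,-0.015,0,0,0,0,0,-0.015,0,0,0,0,0,0,0,0,0,0,0,0,0,0,0,0,0,0,0,0,0,0,0]'
python3 - <<'E'
from h import *
b=eyes.read_camera("scene")[160:235,210:310,::-1]; cv2.imwrite("pics/d.png",cv2.resize(b,None,fx=6,fy=6,interpolation=cv2.INTER_CUBIC))
E
```

```text
time: 5.28
tool_pos: [0.3862, -0.2716, 0.073]
orientation: [[-0.999, -0.041, 0.001], [-0.041, 0.999, -0.0], [-0.001, -0.0, -1.0]]
contact_force: [0.2, 1.1, 9.3]
gripper_width: -0.0001
grasp_force: 4.6
time: 6.03
tool_pos: [0.3949, -0.2712, 0.0729]
orientation: [[-0.999, -0.041, 0.0], [-0.041, 0.999, -0.0], [-0.0, -0.0, -1.0]]
contact_force: [-1.8, 1.1, 9.2]
gripper_width: 0.0003
grasp_force: 4.6
```

View pics/d.png

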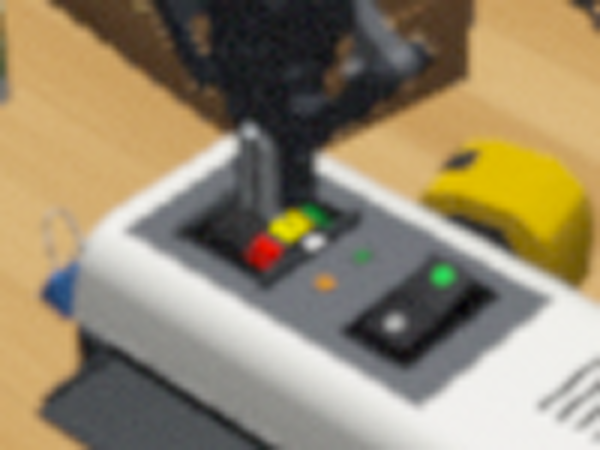

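Yellow patch with its dots is now beside the white pointer, at about (290,227) and (313,242) in the crop. I'll lift off and move above the rocker.

```bash
python3 -m creep '[0,0,-0.1,0,0,0,0,0,-0.15,0,0,0,0,0,-0.15,0,0,0,0,0,0,0,0,0,0,0,0,0,0,0,0,0,0,0,0,0,0,0,0,0,0,0]'
python3 - <<'E'
from h import *
b=eyes.read_camera("scene")[160:235,210:310,::-1]; cv2.imwrite("pics/e.png",cv2.resize(b,None,fx=6,fy=6,interpolation=cv2.INTER_CUBIC))
to((.406,-.345,.1),(.406,-.345,.08))
E
```

```text
time: 6.67
tool_pos: [0.3943, -0.2707, 0.1113]
orientation: [[-0.999, -0.041, -0.002], [-0.041, 0.999, 0.001], [0.002, 0.001, -1.0]]
contact_force: [0.3, -0.2, 0.2]
gripper_width: 0.0003
grasp_force: 0.0
t 6.7167 [ 0.3943 -0.2707  0.1113] F [ 0.21 -0.21 -0.75] yaw x -177.66 tilt [-0.0018  0.001  -1.    ] w 0.0004
units [-0.086 -0.747  0.112] rows>= 1.8
units [-0.  -0.   0.2] rows>= 0.5
```

View pics/e.png

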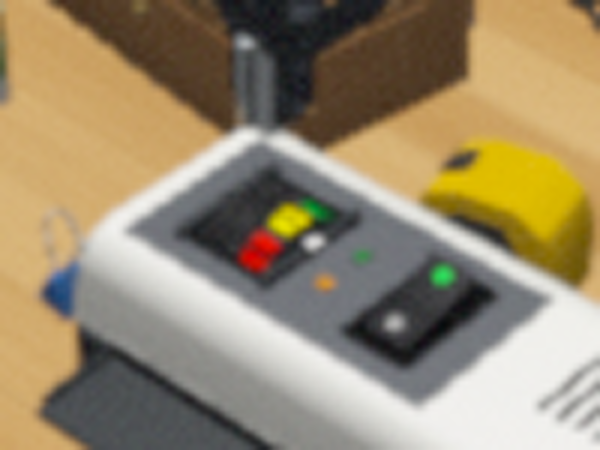

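Yellow with its dots has clicked in at the pointer: patch at (290,220), pointer at (313,242), the same offset green had at the start. Now for the rocker.

```bash
python3 -m creep '[-0.022,-0.187,0,0,0,0,-0.022,-0.187,0,0,0,0,-0.022,-0.187,0,0,0,0,-0.022,-0.187,0,0,0,0,0,0,0.15,0,0,0,0,0,0.08,0,0,0,0,0,0,0,0,0,0,0,0,0,0,0,0,0,0,0,0,0,0,0,0,0,0,0]'
python3 -c "
from h import *
to((.406,-.345,.08))"
```

```text
time: 7.55
tool_pos: [0.4071, -0.3451, 0.0896]
orientation: [[-0.999, -0.042, 0.0], [-0.042, 0.999, -0.0], [-0.0, -0.0, -1.0]]
contact_force: [0.2, 0.0, 0.3]
gripper_width: 0.0005
grasp_force: 0.0
t 7.55 [ 0.4071 -0.3451  0.0896] F [0.24 0.02 0.28] yaw x -177.61 tilt [ 5.e-04 -1.e-04 -1.e+00] w 0.0005
units [0.011 0.001 0.096] rows>= 0.2
```

```bash
python3 -m creep '[0,0,0.04,0,0,0,0,0,0.04,0,0,0,0,0,0.03,0,0,0,0,0,0,0,0,0,0,0,0,0,0,0]'
python3 -m creep '[0,0,0.02,0,0,0,0,0,0.02,0,0,0,0,0,0,0,0,0,0,0,0,0,0,0,0,0,0,0,0,0]'
```

```text
time: 7.97
tool_pos: [0.407, -0.3454, 0.0784]
orientation: [[-0.999, -0.041, 0.0], [-0.041, 0.999, 0.0], [-0.0, 0.0, -1.0]]
contact_force: [0.5, 1.5, 2.5]
gripper_width: -0.0
grasp_force: 1.4
time: 8.38
tool_pos: [0.406, -0.3456, 0.0738]
orientation: [[-0.999, -0.04, -0.001], [-0.04, 0.999, 0.0], [0.001, 0.0, -1.0]]
contact_force: [1.4, -0.4, -0.4]
gripper_width: 0.0
grasp_force: 0.0
```

```bash
python3 -m creep '[0,0,0.01,0,0,0,0,0,0.008,0,0,0,0,0,0,0,0,0,0,0,0,0,0,0,0,0,0,0,0,0]'
python3 -m creep '[0,0,-0.15,0,0,0,0,0,-0.3,0,0,0,0,0,-0.3,0,0,0,0,0,-0.3,0,0,0,0,0,0,0,0,0,0,0,0,0,0,0,0,0,0,0,0,0]'
python3 - <<'E'
from h import *
b=eyes.read_camera("scene")[160:260,200:320,::-1]; cv2.imwrite("pics/f.png",cv2.resize(b,None,fx=6,fy=6,interpolation=cv2.INTER_CUBIC))
E
```

```text
time: 8.8
tool_pos: [0.4067, -0.3455, 0.0724]
orientation: [[-0.999, -0.041, -0.0], [-0.041, 0.999, 0.0], [0.0, 0.0, -1.0]]
contact_force: [-0.5, 0.0, 0.0]
gripper_width: -0.0002
grasp_force: 0.0
time: 9.38
tool_pos: [0.4063, -0.345, 0.177]
orientation: [[-0.999, -0.041, -0.001], [-0.041, 0.999, 0.001], [0.001, 0.001, -1.0]]
contact_force: [-0.9, 1.1, -0.6]
gripper_width: -0.0002
grasp_force: 0.0
```

View pics/f.png

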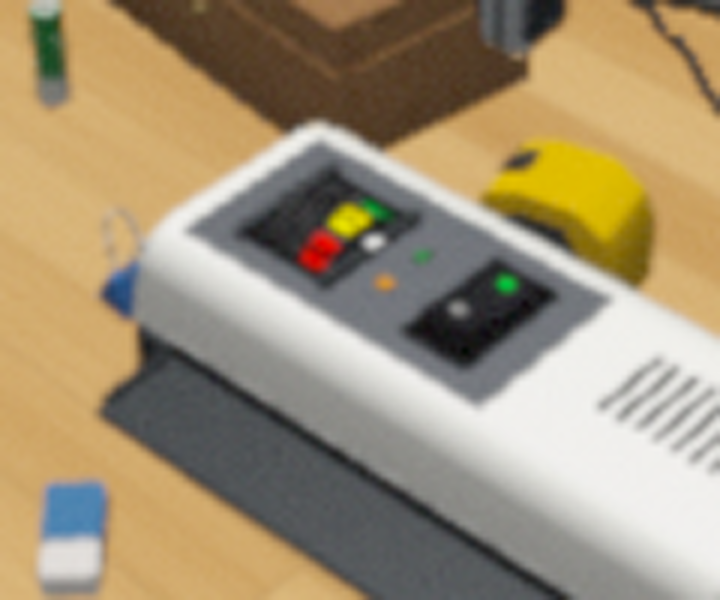

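The rocker is on: its far green dot has dropped to (507,284) and the near white dot has risen to (458,308). Yellow is still at the pointer, around (348,220), and the eraser, clip and tape measure haven't moved. I'll hand it in.

```bash
python3 -c "
from bench import env
print(env.hand_in())"
```

```text
the job is handed in; nothing more can be done
None
```

The job is handed in: the wheel was rolled from green to yellow (medium), then the power rocker was pushed on, and in the last picture the wheel was still on yellow with the eraser, clip and tape measure undisturbed; the hand-in gave no verdict.

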